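Latch two sample boards into the drying rack and switch it on

ROBOT

A 6-joint arm with a two-finger parallel gripper is mounted at the origin on the work surface; the furniture and walls round the work are solid. World frame = base frame: x ahead of the robot, y to its left, z up, the work surface at z = 0. Lengths are in mm, angles in rad, forces in N, time in s.
With the tool pointing down it reaches from about 350 to 875 mm from the base axis. Payload 4.2 kg.
Tool frame: the origin (TCP) lies at the very end of the fingers, on their centre line; the grasp point (between the pads) lies arm.grip_point_offset behind it (arm.grip_point_offset is the distance from the TCP to the grasp point, in mm); z points along the fingers, y is the line along which they close (so a half turn about z gives the same grasp; the last joint's range is limited). The gripper opens to 85 mm and grips with 20 to 120 N. Pads are 22 mm wide; open, the fingers measure 114 mm over their backs; the gripper's body (76 mm by 85 mm) begins 54 mm behind the grasp point. The pads swing forward as they close: fully open they stand 13 mm farther back than shut.
Start: joints at [1.472, 0.385, 0.008, 0, -1.194, -0.259], TCP at [218.851, 585.409, 231.312] pointing down, gripper open.
Joint ranges: [-3.14, 3.14], [-1.21, 2.06], [-1.07, 1.41], [-3.16, 2.05], [-2.99, -0.16], [-3.1, 3.1]. Speed limits (rad/s): [2.79, 2.79, 3.14, 3.14, 3.14, 3.14].

INTERFACE

Orientations are given as a unit quaternion [x, y, z, w].
In Python, from bench import arm, cams, ticket gives the robot as it stands.
- The arm moves only by the tool servo_tool, never from a script. Its argument "commands" is a list that holds one entry, the list of rows, each a list of 7 numbers: the closure in counts, from 0 (fully open) to 255 (shut), then the shift along the tool's x, y, z in m, then the turn, a rotation vector about the tool's x, y, z in degrees. In form: [[[grip, x, y, z, ax, ay, az], ...]]. A call has 1 to 10 rows; each row shifts and turns the commanded pose from where the row before left it, along the tool's axes as they then stand; what a row does not reach is not made up. A row lasts 1/12 s, in which the tool goes at most 41.7 mm and 7.16 degrees, less where a joint would pass 70% of its speed; a pose out of reach is approached as far as the arm can. A call with a gripper value outside its range is refused whole. The fingers move at their own pace and stop on an object; the grip force is fixed at half the most. Time passes only in rows, so rows that do not move let the fingers close. It gives the time, the measured TCP pose, the force, the opening and the grip force at its end, in the units of the state.
- arm.read_state(): the state, without advancing time (a new reading comes with each control period).
- cams.get_image(name): name is "side" or "top" or "wrist"; returns a dict with "frame" (420x560x3 uint8, blue, green, red), "K" (3x3 intrinsics, pixels), "T" (4x4, takes a point from camera to world coordinates). Camera axes: x right, y up, looking along -z (the intrinsics and any distortion apply to the point x, -y, -z); pixel columns grow to the right and rows downward; lengths in mm; the calibration is good to about 2 mm. A picture is of the moment at which its call begins. There is no depth.
- ticket.job_done(): hands the job in; it is judged then, once.
The state is a dict: "clock": time; "joints": joint angles; "joint_vel": joint speeds; "joint_efforts": joint torques, N m; "position": TCP position; "ee_rot": TCP orientation; "contact_force": force on the tool from outside, world axes, zero at the start; "wrist_torque": the same for the moment, N m; "gripper_width": finger opening in mm; "grasp_force": force on a finger pad.
Only numpy, scipy, OpenCV 4.12 (cv2) and the standard library are available. Lean on these libraries where they do the work, as an engineer would, in place of code of your own. Each camera call takes 0.05 s, during which the arm holds its last target. There are 200 camera calls.

TASK

Load the two sample boards into the drying rack: the long thin pine board into the long bay and the narrower, shorter dark cedar board into the short bay, each pressed down flat past its spring latch until the latch snaps back over its end. When both are latched in, slide the rack's recessed switch fully on, away from the latch end, and leave everything else on the table where it is.

Things in the scene. Friction and masses are not known exactly. Their poses are not given: they have to be found in the camera images.
- rack: drying rack, fixed: grey base plate 210 x 285 x 10 mm. Origin under its middle, at table height. +x points from the latch end to the far stops (away from the robot), +y to the long bay, z up. Long bay along x at y = +85 mm, short bay at y = -15 mm, black switch console at y = -115.5 mm (top 36 mm above the table). Highest parts: the latches' thumb tabs, 59 mm
- board_long: pine sample board, 44 x 140 x 19 mm, lying flat and loose; origin at the centre of its underside, x along the 44 mm width, y along the 140 mm length, z up. 0.08 kg
- board_short: dark cedar sample board, 40 x 110 x 22 mm, lying flat and loose; origin at the centre of its underside, x along the 40 mm width, y along the 110 mm length, z up. 0.06 kg
- long_seat (a point): point of the rack: middle of the long board's seat, 16 mm above the table; the board's underside centre comes here, its length along the rack's x. A slippery white far stop with lead-in stands 72 mm to +x, the latch at -x. Side guides (2 mm clearance each side, sloped lead-ins to 18 mm above the seat) only at the ends, 22 mm long; between them 40 mm are free beside the board for fingers
- short_seat (a point): point of the rack: middle of the short board's seat, 16 mm above the table; the board's underside centre comes here, its length along the rack's x. A slippery white far stop with lead-in stands 57 mm to +x, the latch at -x. Side guides (2 mm clearance each side, sloped lead-ins to 18 mm above the seat) only at the ends, 22 mm long; between them 40 mm are free beside the board for fingers
- latch_long (a joint): spring latch at the -x end of the long bay, opening towards the rack's -x: 0 = shut, 0.012 = pressed fully open; springs back by itself, 3.5 N at 0 rising 0.3 N per mm. A level board pressed down (about 5 to 10 N) pushes it some 5 mm open; then it snaps back over the board's top edge, rests near 0.0006 and nudges the board up to 2 mm to the far stop
- latch_short (a joint): spring latch at the -x end of the short bay, opening towards the rack's -x: 0 = shut, 0.012 = pressed fully open; springs back by itself, 3.5 N at 0 rising 0.3 N per mm. A level board pressed down (about 5 to 10 N) pushes it some 5 mm open; then it snaps back over the board's top edge, rests near 0.0006 and nudges the board up to 2 mm to the far stop
- long_roller (a point): point of the long bay's latch, moving with it: centre of its nose, a free-turning steel roller (radius 10 mm, 22 mm wide), 41.5 mm above the table; shut, it overhangs the end of a seated board by 3 to 5 mm. The latch's thumb tab tops out 14 mm above this point, 30 mm behind it
- short_roller (a point): point of the short bay's latch, moving with it: centre of its nose, a free-turning steel roller (radius 10 mm, 22 mm wide), 44.5 mm above the table; shut, it overhangs the end of a seated board by 3 to 5 mm. The latch's thumb tab tops out 14 mm above this point, 30 mm behind it
- switch (a joint): slide switch: 0 = off, 0.020 = fully on; grows towards the rack's +x; friction about 1.2 N, stays where it is left
- knob_rear (a point): point of the ridged grey switch knob (16 mm along x, 26 wide, 7 high): middle of the top edge of its rear (-x) face, 36 mm above the table, flush with the console. It runs in a slot 80 mm long, 30 wide, 8 deep (floor 28 mm above the table); with the switch off 44 mm of slot lie open behind it (-x), where a fingertip or shut fingers can dip in and push it to +x
- spare_offcut: bystander: spare wooden offcut 63 x 90 x 19 mm, not to be loaded; origin at the centre of its underside
- pencil: bystander: flat carpenter's pencil 14 x 178 x 8 mm; origin at the centre of its underside
- thick_block: bystander: thick pine block 52 x 115 x 35 mm, not to be loaded; origin at the centre of its underside

How it is judged (in metres and radians):
On the way, in this order (a step that is already met when the one before it is completed fails the run):
1. one of the two boards lies flat in its own bay with the latch snapped back over it (((horizontal distance between board_long and long_seat below 0.006 m and z of board_long in the frame of long_seat below 0.003 m and angle between board_long's own z axis and vertical below 0.04 rad and angle between the y axis of board_long and the x axis of rack, either way round below 0.06 rad and value of joint latch_long below 0.0025 m) or (horizontal distance between board_short and short_seat below 0.006 m and z of board_short in the frame of short_seat below 0.003 m and angle between board_short's own z axis and vertical below 0.04 rad and angle between the y axis of board_short and the x axis of rack, either way round below 0.06 rad and value of joint latch_short below 0.0025 m))), for 0.2 s.
2. both boards lie flat in their bays with the latches snapped back over them (horizontal distance between board_long and long_seat below 0.006 m and z of board_long in the frame of long_seat below 0.003 m and angle between each of board_long, board_short's own z axis and vertical below 0.04 rad and angle between the y axis of each of board_long, board_short and the x axis of rack, either way round below 0.06 rad and value of joint each of latch_long, latch_short below 0.0025 m and horizontal distance between board_short and short_seat below 0.006 m and z of board_short in the frame of short_seat below 0.003 m), for 0.2 s.
3. the switch is slid fully on (value of joint switch above 0.017 m), for 0.1 s.
At the end, for the whole second after the job is handed in: Each board lies at rest in its own bay: underside centre within 6 mm of its seat point horizontally and less than 3 mm above it, level within 0.04 rad, along the bay within 0.06 rad, its latch back to less than 2.5 mm open; the switch is more than 17 mm of its 20 mm on (all of step 2 and value of joint switch above 0.017 m and linear speed of each of board_long, board_short below 0.02 m/s); the robot touches nothing.
It fails at once if the spare offcut is shifted by more than 25 mm (distance of spare_offcut from where it was at the start of the episode above 0.025 m).
It fails at once if the pencil is shifted by more than 25 mm (distance of pencil from where it was at the start of the episode above 0.025 m).
It fails at once if the thick block is shifted by more than 25 mm (distance of thick_block from where it was at the start of the episode above 0.025 m).
It also fails if it takes over 61 s, if anything falls off the work surface, if the arm or the gripper's body presses on something with over 40 N, if the wrist force passes 120 N, or if a joint passes its speed limit or range.

## Working session

There is one attempt and no reset: what is moved stays moved. The work goes in short steps, Python scripts to look and compute and a tool call to move; the robot and the scene stay as the last step left them, time stands still between calls to the robot, and variables do not carry over. Pictures are saved under pics/ and viewed, at most 10 in all, crops included, and the job is handed in when it is done.

Besides the shell and the picture viewer there is one more tool, called as name(argument=value, ...) on one line, values as JSON. servo_tool: Moves the arm, as the interface text tells. Its arguments: {"type":"object","properties":{"commands":{"type":"array","items":{"type":"array","items":{"type":"array","items":{"type":"number"}}}}},"required":["commands"]}

```bash
ls; mkdir -p pics; python3 - <<'E'
from bench import arm,cams
import cv2
s=arm.read_state();print(s, arm.grip_point_offset)
for n in("top","side"):
    d=cams.get_image(n);cv2.imwrite(f"pics/{n}0.png",d["frame"]);print(n,d["K"],d["T"],[k for k in d])
E
```

```text
pics
{'clock': 0.0, 'joints': array([ 1.47161716e+00,  3.85518798e-01,  6.61594871e-03, -4.85725772e-04,
       -1.19400102e+00, -2.58613014e-01]), 'joint_vel': array([-1.00632689e-03,  4.16548127e-04, -2.16505296e-04, -6.06743802e-05,
       -1.53254041e-04,  8.04932378e-04]), 'joint_efforts': array([ 6.51001628e-04, -3.92293239e+01,  1.88396037e+01,  4.18616027e+00,
       -4.64558165e-03,  1.78390712e-05]), 'position': array([218.65238984, 584.87496991, 230.24248322]), 'ee_rot': array([ 9.84024207e-01, -1.78031452e-01, -1.41100064e-04,  1.06840068e-03]), 'contact_force': array([-0.22718093, -0.00920321,  0.05107137]), 'wrist_torque': array([-0.04681933,  0.02322126, -0.02667424]), 'grasp_force': 0.0, 'gripper_width': 85.58392180469014} 18.700000000000003
top [[406.07853661   0.         281.66790855]
 [  0.         406.07853661 208.45309962]
 [  0.           0.           1.        ]] [[ 7.05657199e-03  9.90503839e-01 -1.37303861e-01  3.59697128e+02]
 [-9.99876844e-01  5.06424550e-03 -1.48542678e-02  3.06038645e+01]
 [-1.40178688e-02  1.37391772e-01  9.90417589e-01  1.04155789e+03]
 [ 0.00000000e+00  0.00000000e+00  0.00000000e+00  1.00000000e+00]] ['frame', 'K', 'T']
side [[388.25908164   0.         280.75985346]
 [  0.         388.25908164 206.87623467]
 [  0.           0.           1.        ]] [[ 8.40691348e-01  3.20083002e-01 -4.36789342e-01  1.26078335e+02]
 [-5.41103911e-01  5.27954290e-01 -6.54576828e-01 -5.38904693e+02]
 [ 2.10858907e-02  7.86645498e-01  6.17044768e-01  5.95203780e+02]
 [ 0.00000000e+00  0.00000000e+00  0.00000000e+00  1.00000000e+00]] ['frame', 'K', 'T']
```

View pics/top0.png

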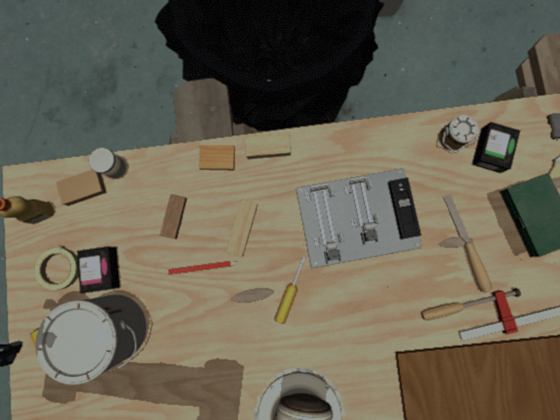

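View pics/side0.png

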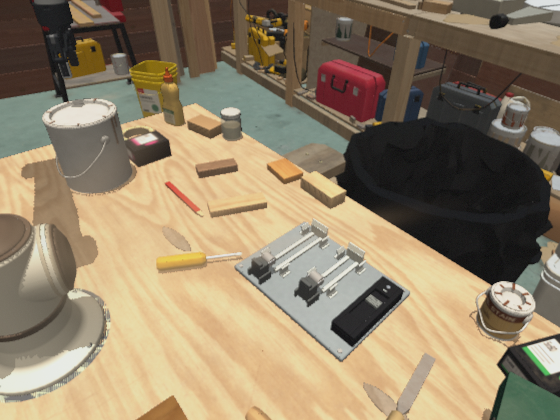

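Top view: pine board around (242,227), cedar (173,216), the offcut (217,157), thick block (268,147), pencil (200,267), and the rack around (360,218) with the latches at its lower edge. I'll zoom in for corners.

```bash
cat > h.py <<'E'
from bench import arm,cams
import cv2,numpy as np
from scipy.spatial.transform import Rotation as R
def ray(d,u,v):
    K,T=d["K"],d["T"]
    r=T[:3,:3]@np.array([(u-K[0,2])/K[0,0],-(v-K[1,2])/K[1,1],-1.]);return T[:3,3],r
def onz(d,u,v,z):
    o,r=ray(d,u,v);return (o+r*(z-o[2])/r[2])[:2]
def proj(d,p):
    T=d["T"];c=T[:3,:3].T@(np.array(p,float)-T[:3,3]);K=d["K"]
    return K[0,2]+K[0,0]*c[0]/-c[2],K[1,2]-K[1,1]*c[1]/-c[2]
E
python3 - <<'E'
from h import *
d=cams.get_image("top");f=d["frame"]
hsv=cv2.cvtColor(f,cv2.COLOR_BGR2HSV)
# masks
def rect(mask,roi,z,name):
    x0,y0,x1,y1=roi;m=np.zeros_like(mask);m[y0:y1,x0:x1]=mask[y0:y1,x0:x1]
    c,_=cv2.findContours(m,0,1);c=max(c,key=cv2.contourArea)
    P=np.array([onz(d,*p[0],z) for p in c],np.float32);r=cv2.minAreaRect(P)
    print(name,r,cv2.contourArea(c));return r
v=hsv[...,2]; s=hsv[...,1]
rect((v<120).astype(np.uint8)*255,(150,185,195,245),22,"cedar")
rect((s<60).astype(np.uint8)*255,(285,160,435,275),10,"rack")
for p in[(242,227),(225,227),(260,240),(173,216),(310,250),(405,210)]:print(p,hsv[p[1],p[0]])
cv2.imwrite("pics/crop.png",cv2.resize(f[160:282,150:430],None,fx=2.85,fy=2.85,interpolation=cv2.INTER_CUBIC))
E
```

```text
cedar ((480.28179931640625, 319.806396484375), (45.48654556274414, 108.25471496582031), 77.32843017578125) 669.0
rack ((495.45379638671875, -146.70596313476562), (239.2428436279297, 375.6175537109375), 10.910122871398926) 9787.0
(242, 227) [ 20  89 149]
(225, 227) [ 19  79 149]
(260, 240) [ 18  79 149]
(173, 216) [ 13  99 118]
(310, 250) [ 83   8 134]
(405, 210) [30  8 34]
```

View pics/crop.png

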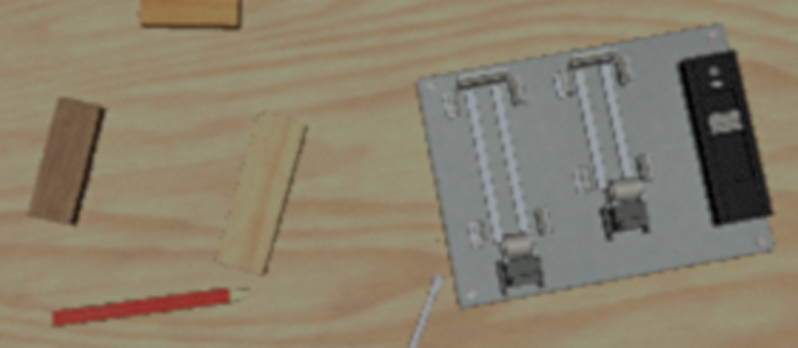

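Crop: rack corners (417,79),(721,22),(774,249),(458,307); pine top (262,111),(306,125),(265,274),(218,262); cedar top (62,97),(100,105),(72,223),(28,216); knob around (726,122).

```bash
cat > m.py <<'E'
from h import *
d=cams.get_image("top")
def pts(L,z):return np.array([onz(d,150+(u+.5)/2.85-.5,160+(v+.5)/2.85-.5,z) for u,v in L])
def yaw(v):return np.degrees(np.arctan2(v[1],v[0]))
for n,L,z in(("rack",[(417,79),(721,22),(774,249),(458,307)],10),("pine",[(262,111),(306,125),(265,274),(218,262)],19),("cedar",[(62,97),(102,105),(73,223),(28,216)],22)):
    P=pts(L,z);c=P.mean(0);ax=P[0]+P[1]-P[2]-P[3];sy=P[0]+P[3]-P[1]-P[2]
    print(n,c.round(1),"yaw x",yaw(ax).round(2),"yaw y-90",(yaw(sy)-90).round(2),np.linalg.norm(ax)/2,np.linalg.norm(sy)/2)
for n,p,z in(("rollL",(518,243),50),("rollS",(626,188),53),("knobrear",(727,133),36)):
    print(n,pts([p],z))
s=arm.read_state();print(s["position"],R.from_quat(s["ee_rot"]).as_matrix().round(4))
E
python3 m.py
```

```text
rack [ 482.4 -147.6] yaw x 10.55 yaw y-90 10.87 208.27635352478862 282.7175840324711
pine [453.2 146.2] yaw x -14.68 yaw y-90 -15.6 138.27777892679933 42.22748301590973
cedar [480.9 321.7] yaw x -12.45 yaw y-90 -9.68 108.97032339866998 38.831433515234934
rollL [[408.23797806 -76.13338875]]
rollS [[ 455.56349873 -168.43643117]]
knobrear [[ 505.97742107 -260.97498899]]
[218.75707778 585.10998821 230.6598461 ] [[ 9.366e-01 -3.503e-01 -4.000e-04]
 [-3.503e-01 -9.366e-01 -1.200e-03]
 [ 1.000e-04  1.300e-03 -1.000e+00]]
```

```bash
cat > go.py <<'E'
import sys
from h import *
# go.py x y z yawdeg : total shift in current tool axes, turn az
def plan(x,y,z,yaw):
    s=arm.read_state();M=R.from_quat(s["ee_rot"]).as_matrix();p=s["position"]
    a=np.degrees(np.arctan2(M[1,0],M[0,0]))
    W=R.from_euler("z",yaw,degrees=True).as_matrix()@np.diag([1,-1,-1.])
    rv=np.degrees((R.from_matrix(M.T@W)).as_rotvec())
    print("t%.2f"%s["clock"],"pos",p.round(1),"yaw%.2f"%a,"F",s["contact_force"].round(1),"w%.1f"%s["gripper_width"],"j",s["joints"].round(2))
    print("shift tool mm",(M.T@(np.array([x,y,z])-p)).round(1),"rot",rv.round(2))
if __name__=="__main__":plan(*map(float,sys.argv[1:5]))
E
python3 go.py 433.9 151.4 120 -15.1
```

```text
t0.20 pos [218.8 585.1 230.7] yaw-20.50 F [ 0.3 -0.5 -0.2] w85.4 j [ 1.47  0.39  0.01 -0.   -1.19 -0.26]
shift tool mm [353.4 330.7 111.1] rot [ 0.07 -0.   -5.4 ]
```

servo_tool(commands=[[[0, 0.026, 0.025, 0.004, 0, 0, -0.54], [0, 0.026, 0.025, 0.004, 0, 0, -0.54], [0, 0.026, 0.025, 0.004, 0, 0, -0.54], [0, 0.026, 0.025, 0.004, 0, 0, -0.54], [0, 0.026, 0.025, 0.004, 0, 0, -0.54], [0, 0.026, 0.025, 0.004, 0, 0, -0.54], [0, 0.026, 0.025, 0.004, 0, 0, -0.54], [0, 0.026, 0.025, 0.004, 0, 0, -0.54], [0, 0.026, 0.025, 0.004, 0, 0, -0.54], [0, 0.026, 0.025, 0.004, 0, 0, -0.54]]])

```text
clock: 1.03
position: [388.8, 265.5, 191.3]
ee_rot: [0.991, -0.131, 0.0, -0.0]
contact_force: [1.0, -0.2, 0.2]
gripper_width: 85.5
grasp_force: 0.0
```

```bash
python3 go.py 433.9 151.4 120 -15.1
```

```text
t1.03 pos [388.8 265.5 191.3] yaw-15.04 F [ 1.  -0.2  0.2] w85.5 j [ 0.95  0.16 -0.42 -0.   -1.    0.36]
shift tool mm [73.2 98.5 71.2] rot [-0.02 -0.    0.06]
```

servo_tool(commands=[[[0, 0.018, 0.025, 0.018, 0, 0, 0], [0, 0.018, 0.025, 0.018, 0, 0, 0], [0, 0.018, 0.025, 0.018, 0, 0, 0], [0, 0.018, 0.023, 0.018, 0, 0, 0], [0, 0, 0, 0, 0, 0, 0]]])

```text
clock: 1.45
position: [430.6, 148.8, 115.9]
ee_rot: [0.991, -0.134, -0.003, 0.003]
contact_force: [0.2, -0.1, 0.2]
gripper_width: 85.7
grasp_force: 0.0
```

```bash
python3 - <<'E'
from h import *
import go
go.plan(433.9,151.4,0,-15.1)
d=cams.get_image("wrist");print(d["T"].round(3),d["K"]);cv2.imwrite("pics/w1.png",d["frame"])
c=np.array([453.2,146.2])
for sx,sy in((1,1),(1,-1),(-1,-1),(-1,1)):
    a=np.radians(-15.1);p=c+sx*70*np.array([np.cos(a),np.sin(a)])+sy*22*np.array([-np.sin(a),np.cos(a)])
    print(proj(d,[*p,19]))
E
```

```text
t1.45 pos [430.6 148.8 115.9] yaw-15.44 F [ 0.2 -0.1  0.2] w85.7 j [ 0.69  0.23 -0.55 -0.   -0.8   0.61]
shift tool mm [  3.1  -4.1 115.9] rot [ 0.36  0.33 -0.34]
[[-2.66000e-01  9.27000e-01  2.64000e-01  4.97021e+02]
 [-9.64000e-01 -2.57000e-01 -6.90000e-02  1.31735e+02]
 [ 4.00000e-03 -2.73000e-01  9.62000e-01  2.57981e+02]
 [ 0.00000e+00  0.00000e+00  0.00000e+00  1.00000e+00]] [[293.81215288   0.         277.11843934]
 [  0.         293.81215288 207.03975722]
 [  0.           0.           1.        ]]
(np.float64(243.3870291326284), np.float64(91.31943937395577))
(np.float64(301.25355617048785), np.float64(90.95935774777439))
(np.float64(298.7103029517597), np.float64(259.16709801599757))
(np.float64(249.28575619566922), np.float64(259.53436896088084))
```

View pics/w1.png

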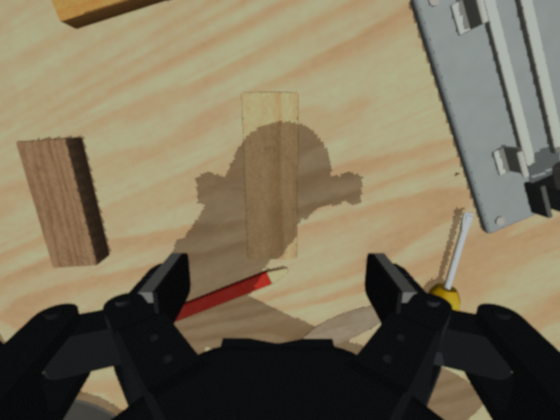

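Wrist view: pine corners (242,92),(299,92),(297,258),(247,258), within about 1 px of the prediction. Cedar top corners (17,141),(66,137),(95,263),(52,267).

servo_tool(commands=[[[0, 0.003, -0.005, 0.03, 0.3, 0.3, 0.3], [0, 0, 0, 0.035, 0, 0, 0], [0, 0, 0, 0.028, 0, 0, 0], [0, 0, 0, 0.012, 0, 0, 0], [0, 0, 0, 0.006, 0, 0, 0], [0, 0, 0, 0.0, 0, 0, 0]]])

```text
clock: 2.0
position: [436.9, 158.7, 7.6]
ee_rot: [0.991, -0.133, 0.002, -0.002]
contact_force: [-0.9, -0.2, -0.9]
gripper_width: 85.2
grasp_force: 0.0
```

```bash
python3 - <<'E'
from h import *
import go
go.plan(433.9,152.4,2,-15.1)
T=np.array([[-2.66000e-01,9.27000e-01,2.64000e-01,4.97021e+02],[-9.64000e-01,-2.57000e-01,-6.90000e-02,1.31735e+02],[4e-3,-2.73e-01,9.62e-01,2.57981e+02],[0,0,0,1]])
d=dict(K=np.array([[293.812,0,277.118],[0,293.812,207.04],[0,0,1]]),T=T)
for n,L,z in(("cedar",[(17.5,141),(66,137),(95,264),(52,267)],22),("pine",[(242,92),(299,92),(297,258),(247,258)],19)):
    P=np.array([onz(d,*q,z) for q in L]);a=P[0]+P[1]-P[2]-P[3]
    print(n,P.mean(0),np.degrees(np.arctan2(a[1],a[0])),np.linalg.norm(a)/2)
E
```

```text
t2.00 pos [436.9 158.7   7.6] yaw-15.34 F [-0.9 -0.2 -0.9] w85.2 j [ 0.7   0.42 -0.65  0.   -0.49  0.6 ]
shift tool mm [-1.3  6.9  5.6] rot [-0.22 -0.25 -0.23]
cedar [481.5876006  323.59590179] -13.224192614041048 108.91810789547755
pine [453.86591308 147.64916168] -15.230985575575978 138.0821495969243
```

servo_tool(commands=[[[0, -0.001, 0.006, 0.003, 0, 0, 0], [0, 0, 0, 0.0, 0, 0, 0], [0, 0, 0, 0.0, 0, 0, 0]]])

```text
clock: 2.25
position: [434.9, 152.9, 6.3]
ee_rot: [0.991, -0.134, 0.004, -0.003]
contact_force: [0.6, 1.1, -0.2]
gripper_width: 85.5
grasp_force: 0.0
```

```bash
python3 go.py 434.3 152.4 2 -15.2
```

```text
t2.25 pos [434.9 152.9   6.3] yaw-15.40 F [ 0.6  1.1 -0.2] w85.5 j [ 0.69  0.42 -0.66  0.   -0.48  0.61]
shift tool mm [-0.5  0.7  4.2] rot [-0.39 -0.37 -0.2 ]
```

servo_tool(commands=[[[0, 0, 0.001, 0.004, -0.35, -0.35, 0], [255, 0, 0, 0, 0, 0, 0], [255, 0, 0, 0, 0, 0, 0], [255, 0, 0, 0, 0, 0, 0], [255, 0, 0, 0, 0, 0, 0], [255, 0, 0, 0, 0, 0, 0], [255, 0, 0, 0, 0, 0, 0], [255, 0, 0, 0, 0, 0, 0]]])

```text
clock: 2.92
position: [434.6, 151.9, 1.7]
ee_rot: [0.991, -0.134, -0.0, 0.0]
contact_force: [0.0, -0.5, 5.0]
gripper_width: 42.5
grasp_force: 61.8
```

```bash
python3 go.py 434.3 152.4 2 -15.2
```

```text
t2.92 pos [434.6 151.9   1.7] yaw-15.38 F [ 0.  -0.5  5. ] w42.5 j [ 0.69  0.43 -0.66 -0.   -0.48  0.61]
shift tool mm [-0.5 -0.4 -0.3] rot [ 0.03  0.02 -0.18]
```

servo_tool(commands=[[[255, 0, 0, -0.02, 0, 0, 0], [255, 0, 0, -0.023, 0, 0, -6.5], [255, 0, 0, -0.023, 0, 0, -6.5], [255, 0, 0, -0.023, 0, 0, -6.5], [255, -0.002, 0.03, 0, 0, 0, -6.5], [255, -0.002, 0.036, 0, 0, 0, 0], [255, -0.002, 0.036, 0, 0, 0, 0], [255, -0.002, 0.036, 0, 0, 0, 0], [255, -0.002, 0.036, 0, 0, 0, 0], [255, -0.002, 0.03, 0, 0, 0, 0]]])

```text
clock: 3.75
position: [456.2, -53.2, 90.1]
ee_rot: [0.996, 0.092, -0.001, 0.0]
contact_force: [0.8, -0.3, -1.6]
gripper_width: 42.5
grasp_force: 61.3
```

servo_tool(commands=[[[255, 0, 0, 0, 0, 0, 0], [255, 0, 0, 0, 0, 0, 0], [255, 0, 0, 0, 0, 0, 0]]])

```text
clock: 4.0
position: [456.4, -51.2, 90.0]
ee_rot: [0.996, 0.092, -0.001, 0.0]
contact_force: [0.8, 0.2, -1.2]
gripper_width: 42.7
grasp_force: 61.3
```

```bash
python3 - <<'E'
from h import *
import go
go.plan(462.2,-65,60,10.7)
d=cams.get_image("wrist");np.savez("w2.npz",T=d["T"],K=d["K"]);cv2.imwrite("pics/w2.png",cv2.resize(d["frame"][:,:],(800,600)))
for n,p in(("LseatTop+72",(87.2,85,40)),("rollL",(-59.6,85,41.5)),("rc++",(105,142.5,10)),("rc+-",(105,-142.5,10)),("rc-+",(-105,142.5,10))):
    a=np.radians(10.7);w=[482.4+p[0]*np.cos(a)-p[1]*np.sin(a),-147.6+p[0]*np.sin(a)+p[1]*np.cos(a),p[2]]
    print(n,np.array(proj(d,w))/.7)
E
```

```text
t4.00 pos [456.4 -51.2  90. ] yaw10.56 F [ 0.8  0.2 -1.2] w42.7 j [ 0.24  0.27 -0.58  0.   -0.72  1.51]
shift tool mm [ 3.2 14.6 30. ] rot [ 0.01  0.11 -0.14]
LseatTop+72 [430.97835906 113.63060013]
rollL [425.63253479 421.13952953]
rc++ [307.5669526   83.53014066]
rc+- [900.3097509   81.42467061]
rc-+ [327.74044377 457.95481167]
```

View pics/w2.png

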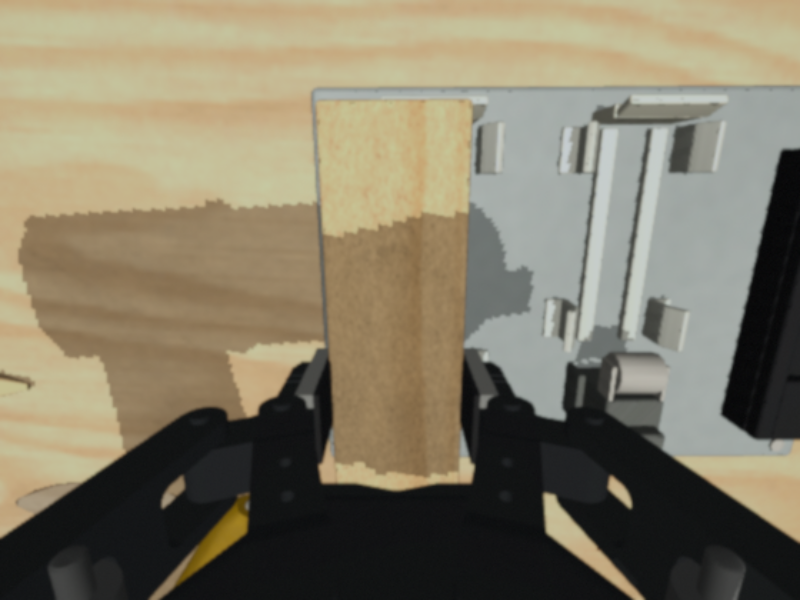

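Wrist view (×1/0.7): board far edge at row 99, columns 317–471; rack corner (315,90); near edge row 455; short roller (638,372). The rack looks about 2 mm off the prediction, so I'll fit its edges.

```bash
python3 - <<'E'
from h import *
f=cv2.imread("pics/w2.png");z=np.load("w2.npz");d=dict(T=z["T"],K=z["K"])
S=cv2.cvtColor(f,cv2.COLOR_BGR2HSV)[...,1].astype(int)
def P(u,v,zz):return onz(d,(u+.5)*.7-.5,(v+.5)*.7-.5,zz)
def fit(pts,zz):
    w=np.array([P(*p,zz) for p in pts],np.float32);l=cv2.fitLine(w,cv2.DIST_HUBER,0,.01,.01).ravel()
    return l[2:],np.degrees(np.arctan2(l[1],l[0]))
far=[(u,next(v for v in range(60,130) if S[v,u]<40)) for u in range(490,795,8)]
near=[(u,next(v for v in range(490,400,-1) if S[v,u]<40)) for u in range(680,770,6)]
left=[(next(u for u in range(285,345) if S[v,u]<40),v) for v in list(range(100,200,6))]
print(far[0],far[-1],near[0],near[-1],left[0],left[-1])
a=np.radians(10.7);ex=np.array([np.cos(a),np.sin(a)]);ey=np.array([-ex[1],ex[0]])
c=np.array([482.4,-147.6])
for n,p in(("far",far),("near",near),("left",left)):
    q,g=fit(p,10);print(n,"ang%.2f"%g,"rack x %.1f y %.1f"%((q-c)@ex,(q-c)@ey))
# board top edges, z from tcp
zb=90-1.8+19
for n,q in(("bFL",(317,100)),("bFR",(471,99)),("bNL",(334,462)),("bNR",(461,475))):
    w=P(*q,zb);print(n,w.round(1),((w-c)@ex).round(1),((w-c)@ey).round(1))
for n,q,zz in(("rollS L,R edge",(606,375),44.5),("",(667,375),44.5),("stop top L",(632,97),45),("R",(727,97),45),("consoleL",(723,412),36),("",(782,150),36),("railL",(606,130),16),("railL",(586,338),16),("railR",(658,130),16),("",(630,338),16)):
    w=P(*q,zz);print(n,((w-c)@ex).round(1),((w-c)@ey).round(1))
s=arm.read_state();p=s["position"][:2];print("tcp rack",(p-c)@ex,(p-c)@ey)
E
```

```text
(490, 87) (794, 86) (680, 490) (764, 455) (312, 100) (317, 196)
far ang-79.25 rack x 103.2 y -11.8
near ang-40.68 rack x -118.4 y -98.7
left ang10.56 rack x 72.3 y 140.9
bFL [539.9 -13.1] 81.5 121.5
bFR [547.9 -54.5] 81.6 79.3
bNL [426.2 -34.4] -34.2 121.7
bNR [429.1 -79. ] -39.6 77.3
rollS L,R edge -32.2 -2.6
 -32.2 -32.4
stop top L 92.6 3.4
R 92.5 -35.4
consoleL -57.8 -71.4
 72.5 -70.7
railL 83.1 -1.1
railL -23.9 -4.2
railR 83.0 -26.2
 -24.0 -28.3
tcp rack -7.425791859541787 100.00951044877013
```

servo_tool(commands=[[[255, 0.002, 0.016, 0, 0, 0, -0.1], [255, 0, 0, 0.015, 0, 0, 0], [255, 0, 0, 0.012, 0, 0, 0], [255, 0, 0, 0, 0, 0, 0], [255, 0, 0, 0, 0, 0, 0]]])

```text
clock: 4.47
position: [461.3, -65.7, 63.0]
ee_rot: [0.996, 0.094, -0.001, 0.0]
contact_force: [0.3, -0.1, -0.2]
gripper_width: 42.7
grasp_force: 61.4
```

```bash
python3 - <<'E'
from h import *
import go
go.plan(461.8,-66.4,40,10.7)
a=np.radians(10.7);ex=np.array([np.cos(a),np.sin(a)]);ey=np.array([-ex[1],ex[0]]);c=np.array([482.4,-147.6])
d=cams.get_image("side");f=d["frame"];u,v=map(int,proj(d,[480,-60,40]));print(u,v)
cv2.imwrite("pics/s2.png",cv2.resize(f[v-75:v+75,u-100:u+100],None,fx=4,fy=4,interpolation=cv2.INTER_CUBIC))
E
```

```text
t4.47 pos [461.3 -65.7  63. ] yaw10.82 F [ 0.3 -0.1 -0.2] w42.7 j [ 0.21  0.33 -0.59  0.   -0.66  1.55]
shift tool mm [ 0.4  0.8 23. ] rot [0.03 0.16 0.12]
293 240
```

View pics/s2.png

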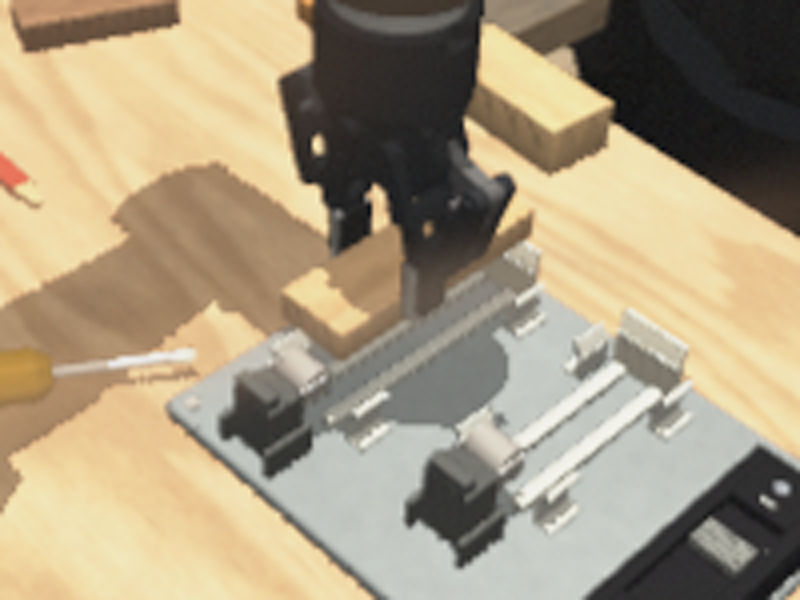

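The side view shows the board hovering level over the long bay, in line with the stop and roller. I'm lowering it.

servo_tool(commands=[[[255, 0.0, 0.001, 0.008, 0, 0, 0.1], [255, 0, 0, 0.006, 0, 0, 0], [255, 0, 0, 0.005, 0, 0, 0], [255, 0, 0, 0.004, 0, 0, 0], [255, 0, 0, 0, 0, 0, 0]]])

```text
clock: 4.93
position: [463.3, -67.1, 40.1]
ee_rot: [0.996, 0.092, 0.001, 0.0]
contact_force: [3.5, 2.7, -0.8]
gripper_width: 42.5
grasp_force: 61.4
```

servo_tool(commands=[[[255, 0, 0, 0.004, 0, 0, 0], [255, 0, 0, 0.004, 0, 0, 0], [255, 0, 0, 0.003, 0, 0, 0], [255, 0, 0, 0, 0, 0, 0]]])

```text
clock: 5.27
position: [462.1, -67.4, 28.8]
ee_rot: [0.996, 0.092, -0.0, 0.0]
contact_force: [3.6, 3.0, -0.8]
gripper_width: 42.6
grasp_force: 61.4
```

servo_tool(commands=[[[255, 0, 0, 0.004, 0, 0, 0], [255, 0, 0, 0.004, 0, 0, 0], [255, 0, 0, 0.003, 0, 0, 0], [255, 0, 0, 0, 0, 0, 0]]])

```text
clock: 5.6
position: [461.7, -67.6, 17.9]
ee_rot: [0.996, 0.092, -0.001, 0.0]
contact_force: [3.5, 1.8, -4.1]
gripper_width: 42.8
grasp_force: 61.2
```

```bash
python3 - <<'E'
from h import *
import go
go.plan(461.8,-66.4,18,10.7)
d=cams.get_image("side");f=d["frame"];u,v=map(int,proj(d,[480,-60,40]))
cv2.imwrite("pics/s3.png",cv2.resize(f[v-75:v+75,u-100:u+100],None,fx=4,fy=4,interpolation=cv2.INTER_CUBIC))
E
```

```text
t5.60 pos [461.7 -67.6  17.9] yaw10.61 F [ 3.5  1.8 -4.1] w42.8 j [ 0.2   0.41 -0.63  0.   -0.53  1.55]
shift tool mm [ 0.3 -1.1 -0.1] rot [ 0.02  0.1  -0.09]
```

View pics/s3.png

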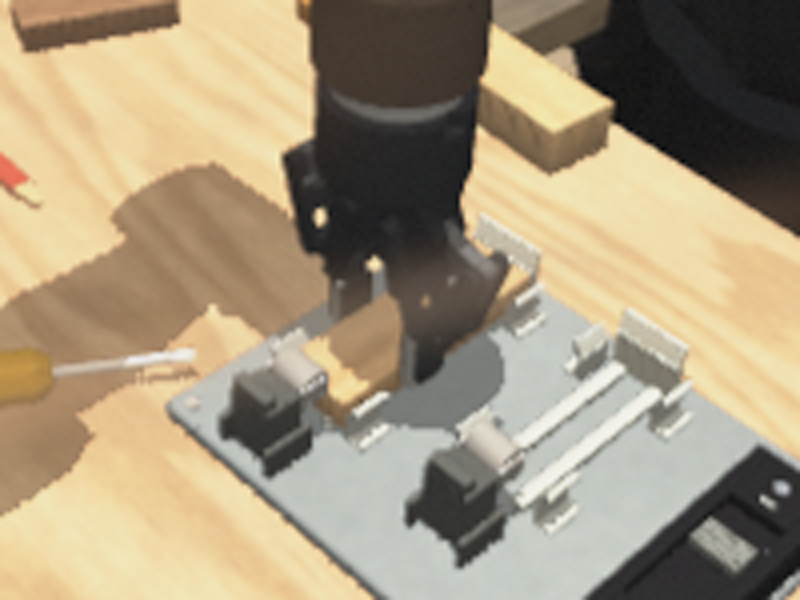

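The board is down and the roller appears over its end (the downward force agrees). I'm nudging down, releasing, and lifting.

servo_tool(commands=[[[255, 0, 0, 0.0015, 0, 0, 0], [255, 0, 0, 0, 0, 0, 0], [60, 0, 0, 0, 0, 0, 0], [60, 0, 0, 0, 0, 0, 0], [60, 0, 0, 0, 0, 0, 0], [60, 0, 0, 0, 0, 0, 0], [60, 0, 0, -0.03, 0, 0, 0], [60, 0, 0, -0.04, 0, 0, 0], [255, 0, 0, -0.02, 0, 0, 0], [255, 0, 0, 0, 0, 0, 0]]])

```text
clock: 6.48
position: [464.4, -67.4, 111.1]
ee_rot: [0.996, 0.093, 0.004, 0.0]
contact_force: [0.2, 0.2, 0.4]
gripper_width: 42.1
grasp_force: 0.0
```

```bash
python3 - <<'E'
from h import *
import go
go.plan(461.8,-66.4,18,10.7)
d=cams.get_image("side");f=d["frame"];u,v=map(int,proj(d,[480,-60,40]))
cv2.imwrite("pics/s4.png",cv2.resize(f[v-75:v+75,u-100:u+100],None,fx=4,fy=4,interpolation=cv2.INTER_CUBIC))
E
```

```text
t6.48 pos [464.4 -67.4 111.1] yaw10.65 F [0.2 0.2 0.4] w42.1 j [ 0.2   0.25 -0.54  0.   -0.78  1.55]
shift tool mm [-3.  -1.6 93.1] rot [ 0.07 -0.41 -0.05]
```

View pics/s4.png

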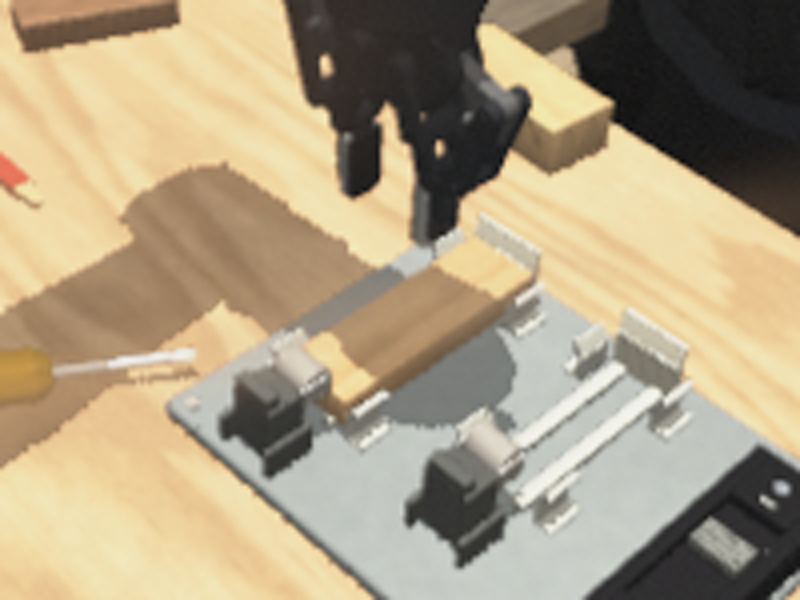

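Looks latched, with the roller in the same place as when shut. A short press with shut fingers will confirm the height.

servo_tool(commands=[[[255, 0, 0, 0.03, 0, 0, 0], [255, 0, 0, 0.03, 0, 0, 0], [255, -0.005, 0, 0.005, 0, 0, 0], [255, 0, 0, 0.004, 0, 0, 0], [255, 0, 0, 0.003, 0, 0, 0], [255, 0, 0, 0.003, 0, 0, 0], [255, 0, 0, 0, 0, 0, 0]]])

```text
clock: 7.12
position: [454.8, -69.0, 35.0]
ee_rot: [0.996, 0.093, -0.003, 0.001]
contact_force: [-10.9, 1.5, 26.8]
gripper_width: 0.0
grasp_force: 13.4
```

servo_tool(commands=[[[255, 0, 0, 0.002, 0, 0, 0], [255, 0, 0, 0, 0, 0, 0], [255, 0, 0, 0, 0, 0, 0]]])

```text
clock: 7.37
position: [454.8, -69.0, 34.9]
ee_rot: [0.996, 0.093, -0.002, 0.001]
contact_force: [-15.6, 3.6, 42.4]
gripper_width: -0.2
grasp_force: 21.3
```

The board top reads 35.0 mm, which is exactly seated. Next: lift and go to the cedar.

servo_tool(commands=[[[0, 0, 0, -0.025, 0, 0, 0], [0, 0, 0, -0.035, 0, 0, 0], [0, 0, 0, -0.03, 0, 0, 0], [0, 0, -0.02, 0, 0, 0, 0], [0, 0, -0.038, 0, 0, 0, 0], [0, 0, -0.038, 0, 0, 0, 0], [0, 0, -0.038, 0, 0, 0, 0], [0, 0, -0.038, 0, 0, 0, 0], [0, 0, -0.02, 0, 0, 0, 0], [0, 0, 0, 0, 0, 0, 0]]])

```text
clock: 8.2
position: [422.2, 123.8, 121.4]
ee_rot: [0.995, 0.095, 0.001, -0.001]
contact_force: [-0.2, 0.6, 0.2]
gripper_width: 85.3
grasp_force: 0.0
```

```bash
python3 go.py 471.5 324.8 110 -12.2
```

```text
t8.20 pos [422.2 123.8 121.4] yaw10.91 F [-0.2  0.6  0.2] w85.3 j [ 0.66  0.19 -0.58  0.   -0.79  1.1 ]
shift tool mm [  86.4 -188.    11.8] rot [-0.08 -0.13 23.11]
```

servo_tool(commands=[[[0, 0.0144, -0.0315, 0.002, 0, 0, 0], [0, 0.0144, -0.0315, 0.002, 0, 0, 0], [0, 0.0144, -0.0315, 0.002, 0, 0, 0], [0, 0.0144, -0.0315, 0.002, 0, 0, 0], [0, 0.0144, -0.0315, 0.002, 0, 0, 0], [0, 0.0144, -0.0315, 0.002, 0, 0, 5.8], [0, 0, 0, 0, 0, 0, 5.8], [0, 0, 0, 0, 0, 0, 5.8], [0, 0, 0, 0, 0, 0, 5.7], [0, 0, 0, 0, 0, 0, 0]]])

```text
clock: 9.03
position: [472.2, 321.7, 108.3]
ee_rot: [0.994, -0.11, -0.0, 0.0]
contact_force: [-0.0, -0.6, -0.1]
gripper_width: 85.2
grasp_force: 0.0
```

```bash
python3 - <<'E'
from h import *
import go
d=cams.get_image("wrist");f=d["frame"];cv2.imwrite("pics/w5.png",f)
v=cv2.cvtColor(f,cv2.COLOR_BGR2HSV)
cc=np.array([481.3,322.7]);a=np.radians(-12.2);e=np.array([np.cos(a),np.sin(a)]);n=np.array([-e[1],e[0]])
for sx,sy in((1,1),(1,-1),(-1,-1),(-1,1)):print(np.round(proj(d,[*(cc+sx*55*e+sy*20*n),22]),1))
go.plan(471.5,324.8,2,-12.2)
np.savez("w5.npz",T=d["T"],K=d["K"])
E
```

```text
[247.2 131.4]
[300.3 131. ]
[298.5 264.1]
[251.7 264.4]
t9.08 pos [472.2 321.6 108.3] yaw-12.40 F [ 0.2 -0.2  0.2] w85.5 j [ 0.88  0.41 -0.29 -0.   -0.87  0.47]
shift tool mm [ -1.3  -3.  106.3] rot [ 0.01  0.03 -0.2 ]
```

View pics/w5.png

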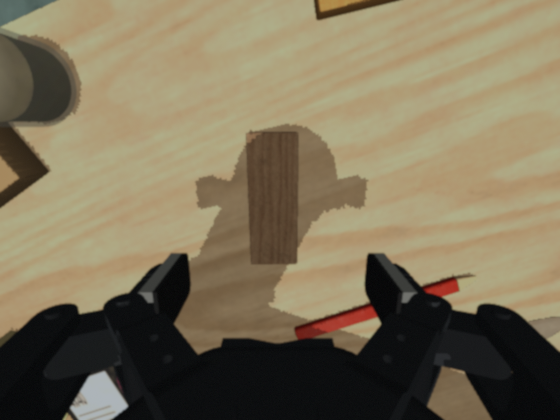

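The cedar sits at (247,132),(298,132),(297,264),(251,264), matching the prediction, and the pencil is well clear of the fingers. I'll grasp it.

servo_tool(commands=[[[0, -0.001, -0.003, 0.03, 0, 0, -0.2], [0, 0, 0, 0.035, 0, 0, 0], [0, 0, 0, 0.025, 0, 0, 0], [0, 0, 0, 0.01, 0, 0, 0], [0, 0, 0, 0.006, 0, 0, 0], [255, 0, 0, 0, 0, 0, 0], [255, 0, 0, 0, 0, 0, 0], [255, 0, 0, 0, 0, 0, 0], [255, 0, 0, 0, 0, 0, 0], [255, 0, 0, 0, 0, 0, 0]]])

```text
clock: 9.92
position: [472.4, 326.2, 3.6]
ee_rot: [0.994, -0.107, 0.001, -0.001]
contact_force: [0.0, 0.2, 5.0]
gripper_width: 38.8
grasp_force: 62.5
```

servo_tool(commands=[[[255, 0, 0, 0, 0, 0, 0], [255, 0, 0, 0, 0, 0, 0]]])

```text
clock: 10.08
position: [472.4, 326.2, 3.6]
ee_rot: [0.994, -0.107, 0.001, -0.001]
contact_force: [-0.6, 0.4, 5.6]
gripper_width: 39.0
grasp_force: 62.8
```

```bash
python3 go.py 471.5 324.8 2 -12.2
```

```text
t10.08 pos [472.4 326.2   3.6] yaw-12.25 F [-0.6  0.4  5.6] w39.0 j [ 0.89  0.56 -0.37  0.   -0.64  0.47]
shift tool mm [-0.6  1.6  1.6] rot [-0.13 -0.07 -0.05]
```

servo_tool(commands=[[[255, 0, 0, -0.02, 0, 0, 0], [255, 0, 0, -0.025, 0, 0, -5.7], [255, 0, 0, -0.025, 0, 0, -5.7], [255, 0, 0, -0.023, 0, 0, -5.7], [255, 0, 0, 0, 0, 0, -5.8], [255, -0.0045, 0.037, 0, 0, 0, 0], [255, -0.0045, 0.037, 0, 0, 0, 0], [255, -0.0045, 0.037, 0, 0, 0, 0], [255, -0.0045, 0.037, 0, 0, 0, 0], [255, -0.0045, 0.037, 0, 0, 0, 0]]])

```text
clock: 10.92
position: [482.9, 137.5, 95.1]
ee_rot: [0.996, 0.093, -0.0, 0.0]
contact_force: [1.3, 0.1, -1.9]
gripper_width: 38.3
grasp_force: 61.9
```

servo_tool(commands=[[[255, -0.0045, 0.037, 0, 0, 0, 0], [255, -0.0045, 0.037, 0, 0, 0, 0], [255, -0.0045, 0.037, 0, 0, 0, 0], [255, -0.0045, 0.037, 0, 0, 0, 0], [255, -0.0045, 0.037, 0, 0, 0, 0], [255, -0.0045, 0.037, 0, 0, 0, 0], [255, -0.0045, 0.037, 0, 0, 0, 0], [255, 0, 0, 0, 0, 0, 0], [255, 0, 0, 0, 0, 0, 0]]])

```text
clock: 11.67
position: [499.5, -123.1, 94.8]
ee_rot: [0.996, 0.09, -0.001, 0.0]
contact_force: [-0.3, -0.1, -0.7]
gripper_width: 38.7
grasp_force: 61.9
```

```bash
python3 go.py 504.7 -160 65 10.7
```

```text
t11.67 pos [ 499.5 -123.1   94.8] yaw10.36 F [-0.3 -0.1 -0.7] w38.7 j [ 0.07  0.35 -0.44  0.   -0.78  1.68]
shift tool mm [-1.5 37.2 29.8] rot [ 0.01  0.07 -0.34]
```

servo_tool(commands=[[[255, -0.001, 0.02, 0, 0, 0, -0.3], [255, 0, 0.017, 0, 0, 0, 0], [255, 0, 0, 0.015, 0, 0, 0], [255, 0, 0, 0.013, 0, 0, 0], [255, 0, 0, 0, 0, 0, 0], [255, 0, 0, 0, 0, 0, 0]]])

```text
clock: 12.17
position: [505.6, -156.8, 66.6]
ee_rot: [0.995, 0.096, -0.001, 0.0]
contact_force: [-0.1, 0.7, -0.8]
gripper_width: 38.6
grasp_force: 62.0
```

```bash
python3 - <<'E'
from h import *
import go
go.plan(504.7,-160,54,10.7)
d=cams.get_image("side");f=d["frame"];u,v=map(int,proj(d,[480,-120,40]))
cv2.imwrite("pics/s6.png",cv2.resize(f[v-75:v+75,u-100:u+100],None,fx=4,fy=4,interpolation=cv2.INTER_CUBIC))
E
```

```text
t12.17 pos [ 505.6 -156.8   66.6] yaw11.00 F [-0.1  0.7 -0.8] w38.6 j [ 0.01  0.41 -0.43  0.   -0.73  1.76]
shift tool mm [-1.4  2.9 12.6] rot [0.   0.16 0.3 ]
```

View pics/s6.png

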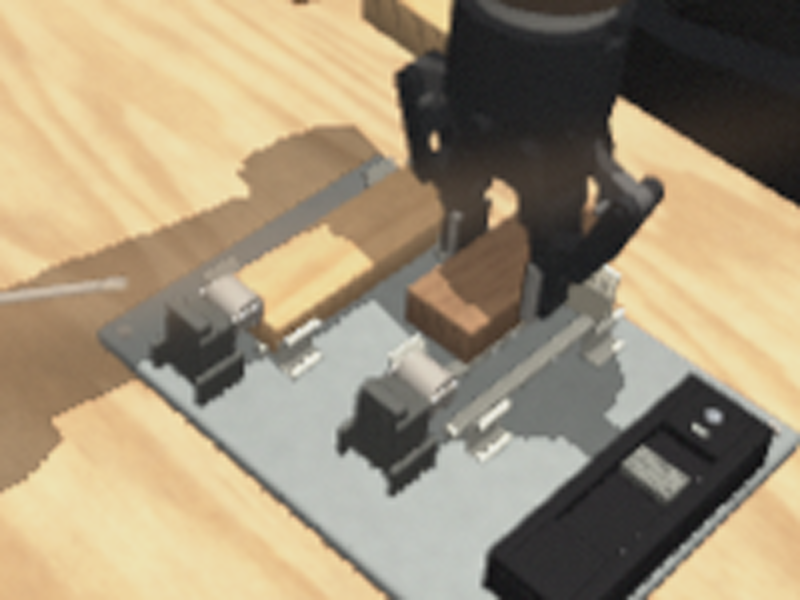

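The cedar hovers level over the short bay, in line with the roller. I'm lowering it.

servo_tool(commands=[[[255, -0.001, 0.003, 0.008, 0, 0, 0.3], [255, 0, 0, 0.006, 0, 0, 0], [255, 0, 0, 0.005, 0, 0, 0], [255, 0, 0, 0.004, 0, 0, 0], [255, 0, 0, 0, 0, 0, 0]]])

```text
clock: 12.63
position: [506.8, -160.7, 43.5]
ee_rot: [0.996, 0.093, 0.0, 0.0]
contact_force: [5.0, 2.3, -0.4]
gripper_width: 38.8
grasp_force: 62.0
```

servo_tool(commands=[[[255, 0, 0, 0.004, 0, 0, 0], [255, 0, 0, 0.004, 0, 0, 0], [255, 0, 0, 0.003, 0, 0, 0], [255, 0, 0, 0, 0, 0, 0]]])

```text
clock: 12.97
position: [505.6, -160.9, 32.3]
ee_rot: [0.996, 0.092, -0.001, 0.0]
contact_force: [4.7, 0.8, -0.3]
gripper_width: 38.9
grasp_force: 62.0
```

```bash
python3 go.py 504.7 -160 20 10.7
```

```text
t12.97 pos [ 505.6 -160.9   32.3] yaw10.61 F [ 4.7  0.8 -0.3] w38.9 j [-0.    0.46 -0.46  0.   -0.65  1.76]
shift tool mm [-0.7 -1.1 12.3] rot [ 0.02  0.07 -0.09]
```

servo_tool(commands=[[[255, 0, 0, 0.004, 0, 0, 0], [255, 0, 0, 0.004, 0, 0, 0], [255, 0, 0, 0.003, 0, 0, 0], [255, 0, 0, 0, 0, 0, 0]]])

```text
clock: 13.3
position: [504.8, -161.0, 20.9]
ee_rot: [0.996, 0.092, -0.001, 0.0]
contact_force: [4.3, 1.4, -3.8]
gripper_width: 38.5
grasp_force: 61.6
```

servo_tool(commands=[[[255, 0, 0, 0.002, 0, 0, 0], [255, 0, 0, 0, 0, 0, 0]]])

```text
clock: 13.47
position: [505.2, -161.0, 19.6]
ee_rot: [0.996, 0.092, -0.001, 0.0]
contact_force: [4.5, 1.5, -3.0]
gripper_width: 38.5
grasp_force: 61.5
```

Same signature as the pine. I'm releasing, lifting, and shutting the fingers for a press check (expected 38 mm).

servo_tool(commands=[[[60, 0, 0, 0, 0, 0, 0], [60, 0, 0, 0, 0, 0, 0], [60, 0, 0, 0, 0, 0, 0], [60, 0, 0, 0, 0, 0, 0], [60, 0, 0, -0.03, 0, 0, 0], [60, 0, 0, -0.02, 0, 0, 0], [255, 0, 0, 0, 0, 0, 0], [255, 0, 0, 0, 0, 0, 0], [255, 0, 0, 0, 0, 0, 0], [255, 0, 0, 0, 0, 0, 0]]])

```text
clock: 14.3
position: [504.4, -160.9, 68.9]
ee_rot: [0.996, 0.092, -0.002, 0.0]
contact_force: [0.4, -0.0, -0.4]
gripper_width: 16.9
grasp_force: 0.0
```

servo_tool(commands=[[[255, -0.005, 0, 0.012, 0, 0, 0], [255, 0, 0, 0.01, 0, 0, 0], [255, 0, 0, 0.005, 0, 0, 0], [255, 0, 0, 0.003, 0, 0, 0], [255, 0, 0, 0.002, 0, 0, 0], [255, 0, 0, 0, 0, 0, 0]]])

```text
clock: 14.8
position: [499.9, -161.9, 38.1]
ee_rot: [0.996, 0.093, -0.002, 0.0]
contact_force: [-2.2, 1.0, 5.7]
gripper_width: -0.5
grasp_force: 2.7
```

Seated at 38 mm. Now to the switch, turning 90° so the 22 mm finger side lies across the slot.

servo_tool(commands=[[[255, 0, 0, -0.03, 0, 0, 0], [255, 0, 0, -0.035, 0, 0, 0], [255, -0.006, 0.03, 0, 0, 0, 0], [255, -0.006, 0.035, 0, 0, 0, 0], [255, -0.006, 0.035, 0, 0, 0, 0], [255, 0, 0, 0, 0, 0, 7], [255, 0, 0, 0, 0, 0, 7], [255, 0, 0, 0, 0, 0, 7], [255, 0, 0, 0, 0, 0, 7], [255, 0, 0, 0, 0, 0, 7]]])

```text
clock: 15.63
position: [501.4, -263.7, 102.7]
ee_rot: [0.977, -0.214, -0.001, 0.0]
contact_force: [-0.6, -0.8, -0.2]
gripper_width: 0.1
grasp_force: 0.0
```

servo_tool(commands=[[[255, 0, 0, 0, 0, 0, 7], [255, 0, 0, 0, 0, 0, 7], [255, 0, 0, 0, 0, 0, 7], [255, 0, 0, 0, 0, 0, 7], [255, 0, 0, 0, 0, 0, 7], [255, 0, 0, 0, 0, 0, 7], [255, 0, 0, 0, 0, 0, 7], [255, 0, 0, 0, 0, 0, 6], [255, 0, 0, 0, 0, 0, 0], [255, 0, 0, 0, 0, 0, 0]]])

```text
clock: 16.47
position: [501.4, -263.4, 102.7]
ee_rot: [0.77, -0.638, -0.0, 0.001]
contact_force: [-0.3, -0.9, 0.3]
gripper_width: -0.4
grasp_force: 0.0
```

```bash
python3 - <<'E'
from h import *
import go
go.plan(484.5,-266.3,60,-79.3)
d=cams.get_image("wrist");f=d["frame"]
a=np.radians(10.7);ex=np.array([np.cos(a),np.sin(a)]);ey=np.array([-ex[1],ex[0]]);c=np.array([482.4,-147.6])
W=lambda x,y,z:[*(c+x*ex+y*ey),z]
for n,p in(("knobrear",(2,-115.5,36)),("slotback",(-42,-115.5,36)),("con1",(-60,-71,36))):print(n,np.round(proj(d,W(*p)),1))
# rectified top-down view of plane z=36, 1 px = 1 mm: x -80..80, y -150..-70
g=cv2.cvtColor(f,cv2.COLOR_BGR2GRAY)
def prof(y):
    return [int(np.mean([g[int(round(v)),int(round(u))] if 0<=u<559 and 0<=v<419 else 0 for u,v in [proj(d,W(x,y+k,36)) for k in(-4,0,4)]])) for x in range(-70,80,2)]
print("along x at y=-116",list(zip(range(-70,80,2),prof(-116))))
for x in(6,10):
    print("across y x=",x,[(y,int(g[int(round(q[1])),int(round(q[0]))])) for y in range(-148,-80,2) for q in[proj(d,W(x,y,36))] if 0<=q[0]<559 and 0<=q[1]<419])
E
```

```text
t16.47 pos [ 501.4 -263.4  102.7] yaw-79.24 F [-0.3 -0.9  0.3] w-0.4 j [-0.2   0.41 -0.31  0.   -0.85  0.38]
shift tool mm [-0.4 17.1 42.8] rot [ 0.09 -0.02  0.06]
knobrear [271.3 220.9]
slotback [330. 221.]
con1 [350.  274.5]
along x at y=-116 [(-70, 43), (-68, 44), (-66, 45), (-64, 45), (-62, 45), (-60, 45), (-58, 46), (-56, 36), (-54, 25), (-52, 24), (-50, 25), (-48, 24), (-46, 25), (-44, 25), (-42, 23), (-40, 16), (-38, 28), (-36, 28), (-34, 29), (-32, 31), (-30, 26), (-28, 28), (-26, 28), (-24, 25), (-22, 25), (-20, 25), (-18, 25), (-16, 25), (-14, 25), (-12, 26), (-10, 26), (-8, 26), (-6, 26), (-4, 26), (-2, 25), (0, 26), (2, 26), (4, 43), (6, 105), (8, 106), (10, 106), (12, 106), (14, 107), (16, 107), (18, 107), (20, 74), (22, 27), (24, 25), (26, 26), (28, 26), (30, 26), (32, 26), (34, 27), (36, 26), (38, 19), (40, 19), (42, 28), (44, 31), (46, 113), (48, 92), (50, 28), (52, 27), (54, 45), (56, 93), (58, 117), (60, 93), (62, 42), (64, 26), (66, 30), (68, 41), (70, 43), (72, 43), (74, 116), (76, 171), (78, 170)]
across y x= 6 [(-148, 92), (-146, 110), (-144, 52), (-142, 14), (-140, 20), (-138, 26), (-136, 26), (-134, 25), (-132, 29), (-130, 54), (-128, 104), (-126, 107), (-124, 107), (-122, 106), (-120, 105), (-118, 106), (-116, 105), (-114, 105), (-112, 105), (-110, 105), (-108, 105), (-106, 104), (-104, 88), (-102, 17), (-100, 26), (-98, 73), (-96, 77), (-94, 76), (-92, 76), (-90, 76), (-88, 76), (-86, 76), (-84, 76), (-82, 76)]
across y x= 10 [(-148, 92), (-146, 109), (-144, 52), (-142, 15), (-140, 22), (-138, 28), (-136, 26), (-134, 27), (-132, 28), (-130, 55), (-128, 107), (-126, 109), (-124, 109), (-122, 107), (-120, 107), (-118, 108), (-116, 107), (-114, 107), (-112, 106), (-110, 106), (-108, 106), (-106, 105), (-104, 88), (-102, 17), (-100, 24), (-98, 26), (-96, 25), (-94, 26), (-92, 107), (-90, 50), (-88, 26), (-86, 28), (-84, 32), (-82, 37)]
```

The knob spans x = 4…20 and is centred at y ≈ -116.7, so I'll dip in at x ≈ -18.

servo_tool(commands=[[[255, 0, 0.015, 0.02, 0, 0, 0], [255, 0, 0, 0.025, 0, 0, 0], [255, 0, 0, 0.015, 0, 0, 0], [255, 0, 0, 0.004, 0, 0, 0], [255, 0, 0, 0.0, 0, 0, 0], [255, 0, 0, 0, 0, 0, 0]]])

```text
clock: 17.02
position: [487.3, -266.5, 39.5]
ee_rot: [0.77, -0.638, 0.0, 0.001]
contact_force: [-0.4, -0.5, -0.5]
gripper_width: 0.3
grasp_force: 0.0
```

```bash
python3 go.py 486.4 -265.9 31 -79.3
```

```text
t17.02 pos [ 487.3 -266.5   39.5] yaw-79.33 F [-0.4 -0.5 -0.5] w0.3 j [-0.21  0.48 -0.39  0.   -0.69  0.39]
shift tool mm [-0.7  0.7  8.5] rot [ 0.03 -0.06 -0.03]
```

servo_tool(commands=[[[255, -0.0005, 0.001, 0.004, 0, 0, 0], [255, 0, 0, 0.003, 0, 0, 0], [255, 0, 0, 0.0015, 0, 0, 0], [255, 0, 0, 0, 0, 0, 0]]])

```text
clock: 17.35
position: [485.4, -265.9, 30.5]
ee_rot: [0.769, -0.639, -0.0, 0.001]
contact_force: [-0.1, -0.6, 0.2]
gripper_width: -0.3
grasp_force: 0.0
```

servo_tool(commands=[[[255, 0, -0.005, 0, 0, 0, 0], [255, 0, -0.004, 0, 0, 0, 0], [255, 0, -0.004, 0, 0, 0, 0], [255, 0, -0.004, 0, 0, 0, 0], [255, 0, -0.004, 0, 0, 0, 0], [255, 0, -0.003, 0, 0, 0, 0], [255, 0, 0, 0, 0, 0, 0]]])

```text
clock: 17.93
position: [509.7, -261.4, 30.4]
ee_rot: [0.77, -0.639, -0.0, 0.0]
contact_force: [-0.4, 0.2, -0.3]
gripper_width: 0.0
grasp_force: 0.0
```

servo_tool(commands=[[[255, 0, -0.003, 0, 0, 0, 0], [255, 0, 0, 0, 0, 0, 0]]])

```text
clock: 18.1
position: [512.2, -260.8, 30.3]
ee_rot: [0.769, -0.639, -0.0, 0.001]
contact_force: [0.3, 0.2, 0.7]
gripper_width: -0.2
grasp_force: 0.1
```

servo_tool(commands=[[[255, 0, -0.003, 0, 0, 0, 0], [255, 0, 0, 0, 0, 0, 0]]])

```text
clock: 18.27
position: [515.1, -260.3, 30.3]
ee_rot: [0.769, -0.639, -0.0, 0.001]
contact_force: [-0.4, 0.5, 0.4]
gripper_width: 0.1
grasp_force: 0.3
```

servo_tool(commands=[[[255, 0, -0.003, 0, 0, 0, 0], [255, 0, 0, 0, 0, 0, 0]]])

```text
clock: 18.43
position: [518.2, -259.8, 30.4]
ee_rot: [0.769, -0.639, -0.0, 0.001]
contact_force: [-0.9, 0.1, -0.3]
gripper_width: 0.1
grasp_force: 0.3
```

servo_tool(commands=[[[255, 0, -0.003, 0, 0, 0, 0], [255, 0, 0, 0, 0, 0, 0]]])

```text
clock: 18.6
position: [520.3, -259.3, 30.3]
ee_rot: [0.769, -0.639, -0.001, 0.001]
contact_force: [-1.9, -0.8, 0.6]
gripper_width: 0.2
grasp_force: 1.3
```

servo_tool(commands=[[[255, 0, -0.002, 0, 0, 0, 0], [255, 0, 0, 0, 0, 0, 0]]])

```text
clock: 18.77
position: [520.5, -259.2, 30.2]
ee_rot: [0.769, -0.639, -0.002, 0.002]
contact_force: [-5.9, -2.4, 3.9]
gripper_width: -0.1
grasp_force: 3.2
```

The knob has hit its end stop. I'm backing off, lifting out, and checking.

servo_tool(commands=[[[255, 0, 0.006, 0, 0, 0, 0], [255, 0, 0, -0.01, 0, 0, 0], [255, 0, 0, -0.03, 0, 0, 0], [255, 0, 0.015, -0.03, 0, 0, 0], [255, 0, 0, -0.02, 0, 0, 0], [255, 0, 0, 0, 0, 0, 0], [255, 0, 0, 0, 0, 0, 0]]])

```text
clock: 19.35
position: [504.1, -263.0, 123.1]
ee_rot: [0.769, -0.639, 0.003, -0.001]
contact_force: [-0.7, -0.4, -0.9]
gripper_width: -0.1
grasp_force: 0.0
```

```bash
python3 - <<'E'
from h import *
import go
go.plan(0,0,0,0)
a=np.radians(10.7);ex=np.array([np.cos(a),np.sin(a)]);ey=np.array([-ex[1],ex[0]]);c=np.array([482.4,-147.6])
W=lambda x,y,z:[*(c+x*ex+y*ey),z]
for cam in("wrist","side"):
    d=cams.get_image(cam);f=d["frame"];g=cv2.cvtColor(f,cv2.COLOR_BGR2GRAY)
    def val(im,x,y,z):
        q=proj(d,W(x,y,z));u,v=map(int,np.round(q));return im[v,u].tolist() if 0<=u<560 and 0<=v<420 else -1
    print(cam,"knob",[(x,val(g,x,-117,36)) for x in range(-10,50,2)])
# latch rollers unchanged vs start (side view)
f0=cv2.imread("pics/side0.png");
for n,p in(("L",(-60,84,43)),("S",(-31,-16,46))):
    u,v=map(int,np.round(proj(d,W(*p))));t=f0[v-12:v+12,u-14:u+8]
    # template: back part of latch, away from the board
    r=cv2.matchTemplate(f[v-20:v+20,u-22:u+16],t,cv2.TM_CCOEFF_NORMED);_,m,_,l=cv2.minMaxLoc(r);print(n,m,"shift px",l[0]-8,l[1]-8)
E
```

```text
t19.35 pos [ 504.1 -263.   123.1] yaw-79.39 F [-0.7 -0.4 -0.9] w-0.1 j [-0.2   0.39 -0.28  0.   -0.89  0.38]
shift tool mm [-351.6  447.7  119.8] rot [ -0.13  -0.34 -79.39]
wrist knob [(-10, 26), (-8, 25), (-6, 25), (-4, 26), (-2, 26), (0, 25), (2, 25), (4, 25), (6, 26), (8, 26), (10, 25), (12, 26), (14, 25), (16, 26), (18, 26), (20, 27), (22, 28), (24, 78), (26, 103), (28, 105), (30, 104), (32, 105), (34, 104), (36, 103), (38, 104), (40, 38), (42, 28), (44, 34), (46, 134), (48, 86)]
side knob [(-10, 29), (-8, 33), (-6, 30), (-4, 30), (-2, 30), (0, 32), (2, 29), (4, 29), (6, 29), (8, 29), (10, 30), (12, 30), (14, 30), (16, 31), (18, 33), (20, 51), (22, 72), (24, 84), (26, 98), (28, 98), (30, 98), (32, 95), (34, 100), (36, 103), (38, 103), (40, 59), (42, 59), (44, 29), (46, 110), (48, 110)]
L 0.8701626658439636 shift px 0 0
S 0.7768674492835999 shift px 0 3
```

```bash
python3 - <<'E'
from h import *
a=np.radians(10.7);ex=np.array([np.cos(a),np.sin(a)]);ey=np.array([-ex[1],ex[0]]);c=np.array([482.4,-147.6])
W=lambda x,y,z:[*(c+x*ex+y*ey),z]
d=cams.get_image("side");f=d["frame"];f0=cv2.imread("pics/side0.png")
for n,x,y,z in(("L",-60,84,41.5),("S",-31,-16,44.5)):
    print(n,"5mm open =",np.round(np.subtract(proj(d,W(x-5,y,z)),proj(d,W(x,y,z))),1))
    for m,dx,dz,h in(("tab",-28,10,8),("roller",-2,6,6)):
        u,v=map(int,np.round(proj(d,W(x+dx,y,z+dz))));t=f0[v-h:v+h,u-h:u+h]
        r=cv2.matchTemplate(f[v-h-6:v+h+6,u-h-6:u+h+6],t,cv2.TM_CCOEFF_NORMED);_,s,_,l=cv2.minMaxLoc(r);print(m,round(s,3),l[0]-6,l[1]-6,"at0",r[6,6].round(3))
E
```

```text
L 5mm open = [-1.9  1.2]
tab 0.938 0 0 at0 0.938
roller 0.844 1 3 at0 0.756
S 5mm open = [-1.8  1.4]
tab 0.838 0 1 at0 0.832
roller 0.872 0 1 at0 0.851
```

```bash
python3 -c "
from bench import ticket
print(ticket.job_done())"
```

```text
the job is handed in; nothing more can be done
None
```

Both boards are seated under shut latches and the switch is slid on about 19.5 of its 20 mm; I handed the job in at about 19.5 s with the arm clear of everything, and no verdict was returned.

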